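# Put the game shifter into the gear with the green dot

### The job

The desk shifter for the driving game is in gear in the near middle slot of its gate. With the fingertips, and without taking hold of the lever, push its knob out of that slot into the cross channel, along the channel, and fully home into the corner slot marked with the green dot, and leave it there. Push gently, never straining the lever against the gate, and leave everything else on the desk as it is.

Things in the scene. Friction and masses are not known exactly. Their poses are not given: they have to be found in the camera images.
- shifter: Black gear shifter fixed to the desk: foot 130 x 130 x 6 mm, housing 110 x 110 mm, with an aluminium gate plate on top. Origin: centre of the underside; x points to the far side of the gate, y to its left, z up; it stands turned up to 0.5 rad either way. The lever starts in the near middle slot.
- gate_centre (a point): Centre of the gate, on the plate's top face (104 x 104 mm, 74 mm above the desk). A cross channel 17 mm wide runs through it along the shifter's y. Off it go six slots 15 mm wide: three far (+x), three near (-x), at y = +21, 0, -21 mm, each ending 24.5 mm from the centre. The lever's 10 mm stem runs in them.
- lever_pivot (a point): The point about which the lever tilts, inside the housing, 20 mm above the desk. With fore_tilt f and side_tilt s the knob's centre lies 120 mm x (sin f cos s, sin s, cos f cos s) from here, in the shifter's axes.
- gear_knob: White round gear knob, 33 mm across, 35 mm high, on a 10 mm steel stem; origin at the knob's centre, z along the lever. Centre 140 mm above the desk when upright; 122 mm, and about 37 mm fore or aft and 45 mm aside, when home in a corner slot. About 2 N moves it; no spring: it stays where it is left.
- fore_tilt (a joint): Tilt of the lever along the shifter's x, rad: 0 in the cross channel (it can cross when within about 0.06), positive leaning to the far side; it stops at about +0.34 or -0.34 at the end of a slot.
- side_tilt (a joint): Tilt of the lever along the shifter's y, rad: 0 in the middle slots, positive leaning left (+y); about +0.38 or -0.38 in the corner slots, where the channel also ends (stop at about 0.40).
- green_dot: Green round dot, 17 mm across and 1.5 mm high, on the gate plate beyond the end of one of the four corner slots (36 mm from the shifter's centre along its x, 24 mm along its y); marks the wanted slot. Which corner has which colour changes. Origin at its underside.
- red_dot: Red round dot, 17 mm across and 1.5 mm high, on the gate plate beyond the end of one of the four corner slots (36 mm from the shifter's centre along its x, 24 mm along its y); marks another gear. Which corner has which colour changes. Origin at its underside.
- blue_dot: Blue round dot, 17 mm across and 1.5 mm high, on the gate plate beyond the end of one of the four corner slots (36 mm from the shifter's centre along its x, 24 mm along its y); marks another gear. Which corner has which colour changes. Origin at its underside.
- yellow_dot: Yellow round dot, 17 mm across and 1.5 mm high, on the gate plate beyond the end of one of the four corner slots (36 mm from the shifter's centre along its x, 24 mm along its y); marks another gear. Which corner has which colour changes. Origin at its underside.
- mouse: Black computer mouse, 104 x 62 x 45 mm, right of the shifter; loose, to be left alone. Origin: centre of its underside.
- rubber_stamp: Rubber stamp with turned dark handle, 26 x 50 x 66 mm, the nearer of two such stamps, left of the shifter; loose, to be left alone. Origin: centre of its underside.
- spectacles: Folded brown spectacles standing on their rims, 17 x 127 x 41 mm, near right; loose, to be left alone. Origin: centre of its underside.
- binder_clip_1: Black binder clip, 23 x 32 x 34 mm, beyond and left of the shifter; loose, to be left alone. Origin: centre of its underside.
- sharpener: Small brass-yellow pencil sharpener with a grey blade, 15 x 25 x 12 mm, left of the shifter; loose, to be left alone. Origin: centre of its underside.
Things that resemble listed ones, but are neither listed nor needed, are in the scene too. Of the things that look like the shifter, the smaller one is meant.

How it is judged (in metres and radians):
At the end, for the whole second after the job is handed in: The lever is at rest in the corner slot with the green dot: fore_tilt at least 0.29 rad toward that slot (its end is at 0.34) and side_tilt at least 0.30 rad to that side (((x of green_dot in the frame of shifter above 0.01 m and y of green_dot in the frame of shifter above 0.01 m and value of joint fore_tilt above 0.29 rad and value of joint side_tilt above 0.3 rad) or (x of green_dot in the frame of shifter above 0.01 m and y of green_dot in the frame of shifter below -0.01 m and value of joint fore_tilt above 0.29 rad and value of joint side_tilt below -0.3 rad) or (x of green_dot in the frame of shifter below -0.01 m and y of green_dot in the frame of shifter above 0.01 m and value of joint fore_tilt below -0.29 rad and value of joint side_tilt above 0.3 rad) or (x of green_dot in the frame of shifter below -0.01 m and y of green_dot in the frame of shifter below -0.01 m and value of joint fore_tilt below -0.29 rad and value of joint side_tilt below -0.3 rad)) and linear speed of gear_knob below 0.01 m/s); the robot touches nothing.
It fails at once if the lever is forced, squeezed or strained (more than 30 N from the fingers or the arm) (contact force between any of the fingers, the arm and gear_knob above 30 N).
It fails at once if another thing on the desk is moved more than 15 mm or lifted (distance of any of mouse, rubber_stamp, spectacles, binder_clip_1, sharpener from where it was at the start of the episode above 0.015 m).
It also fails if it takes over 59 s, if anything falls off the work surface, if the arm or the gripper's body presses on something with over 40 N, if the wrist force passes 120 N, or if a joint passes its speed limit or range.

### The arm

A 6-joint arm with a two-finger parallel gripper is mounted at the origin on the work surface; the furniture and walls round the work are solid. World frame = base frame: x ahead of the robot, y to its left, z up, the work surface at z = 0. Lengths are in mm, angles in rad, forces in N, time in s.
With the tool pointing down it reaches from about 275 to 825 mm from the base axis. Payload 4.9 kg.
Tool frame: the origin (TCP) lies at the very end of the fingers, on their centre line; the grasp point (between the pads) lies 19 mm behind it; z points along the fingers, y is the line along which they close (so a half turn about z gives the same grasp; the last joint's range is limited). The gripper opens to 85 mm and grips with 20 to 120 N. Pads are 22 mm wide; open, the fingers measure 114 mm over their backs; the gripper's body (76 mm by 85 mm) begins 54 mm behind the grasp point. The pads swing forward as they close: fully open they stand 13 mm farther back than shut.
Start: joints at [-1.469, 0.326, -0.193, 1.052, 0, 1.437], TCP at [128.502, -534.795, 231.281] pointing down, gripper open.
Joint ranges: [-2.65, 2.65], [-0.97, 1.79], [-1.3, 1.35], [-1.93, 2.1], [-1.47, 1.37], [-3.14, 3.14]. Speed limits (rad/s): [2.57, 2.57, 3.14, 3.14, 3.14, 3.14].

### API

Orientations are given as [roll, pitch, yaw] about the fixed x, y, z axes, in that order (R = Rz(yaw) Ry(pitch) Rx(roll)).
In Python, from bench import bot, solve_ik, imaging gives the robot as it stands. Calls block until the motion is done:
- bot.move_ptp(position, orientation): joint-space move of the TCP to a pose.
- bot.movel(position, rot=None, max_speed=150, threshold=None): straight line of the TCP; rot=None keeps the orientation; max_speed is the mean speed in mm/s. With threshold (N) it stops when the force on the tool has changed by that much, and returns True; else False.
- bot.move_j(angles): joint-space move.
- bot.grip(opening, effort=None): opening from 0.0 (shut) to 1.0 (fully open); effort is the grip in N (None keeps the last); returns when the fingers have stopped.
- bot.dwell(seconds).
- solve_ik(position, orientation): joint angles nearest the present ones, or None.
- bot.get_state(): the state.
- imaging.capture(name): name is "scene" or "top"; returns the picture (480x640x3 uint8, blue, green, red); there is no depth.
- imaging.camera_model(name): a dict with "K" (3x3 intrinsics, pixels), "position" and "rotation" of the camera in the world. Camera axes: x right, y up, looking along -z (the intrinsics and any distortion apply to the point x, -y, -z); pixel columns grow to the right and rows downward; lengths in mm; the calibration is good to about 2 mm. A picture is of the moment at which its call begins. camera_model takes no time and is no camera call.
A pose or a line that the arm cannot do raises bot.IKError and nothing moves.
- bot.sign_off(): hands the job in; it is judged then, once.
The state is a dict: "t": time; "qpos": joint angles; "joint_velocities": joint speeds; "effort": joint torques, N m; "tcp_pos": TCP position; "orientation": TCP orientation; "contact_force": force on the tool from outside, world axes, zero at the start; "wrist_torque": the same for the moment, N m; "opening": opening from 0.0 (shut) to 1.0 (fully open); "gripper_force": force on a finger pad.
Only numpy, scipy, OpenCV 4.12 (cv2) and the standard library are available. Lean on these libraries where they do the work, as an engineer would, in place of code of your own. Each camera call takes 0.05 s, during which the arm holds its last target. There are 200 camera calls.

## Working session

There is one attempt and no reset: what is moved stays moved. The work goes in short steps, each a Python script; the robot and the scene stay as the last script left them, time stands still between calls to the robot, and variables do not carry over. Pictures are saved under pics/ and viewed, at most 10 in all, crops included, and the job is handed in when it is done.

```bash
mkdir -p pics; ls; python3 - <<'E'
from bench import bot, imaging
import cv2
for n in("scene","top"):
    cv2.imwrite(f"pics/{n}0.png",imaging.capture(n)); m=imaging.camera_model(n); print(n,m)
print(bot.get_state()["t"])
E
```

```text
pics
scene {'K': array([[509.92780422,   0.        , 325.01710595],
       [  0.        , 509.92780422, 238.29396789],
       [  0.        ,   0.        ,   1.        ]]), 'position': array([ -95.60446531, 1035.69568512,  759.52684645]), 'rotation': array([ 1.08281225, -0.0236356 , -2.60630116])}
top {'K': array([[584.09876579,   0.        , 320.70451845],
       [  0.        , 584.09876579, 238.29692148],
       [  0.        ,   0.        ,   1.        ]]), 'position': array([ 420.29299316,    7.73555131, 1458.69906911]), 'rotation': array([ 0.07275211,  0.00436473, -1.56531958])}
0.1
```

View pics/scene0.png

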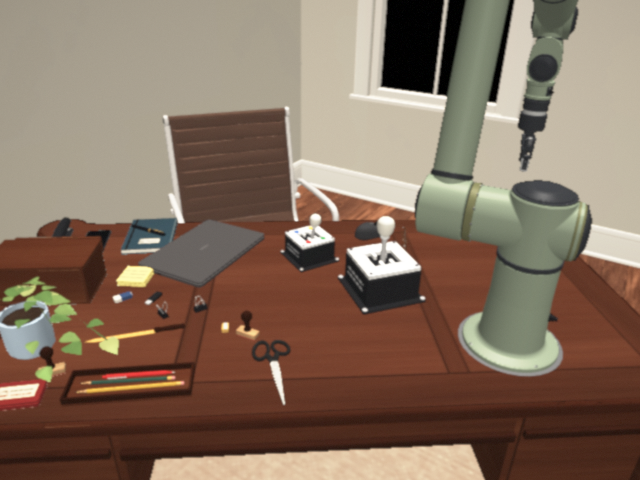

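View pics/top0.png

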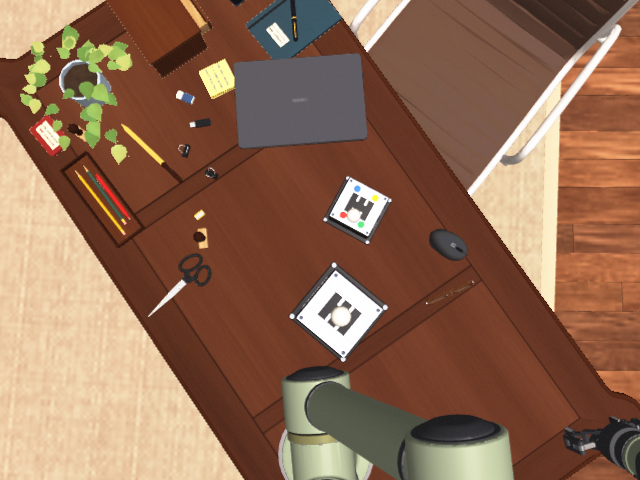

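The target is the smaller shifter: at about (357,210) in the top view and (310,245) in the scene view. Next I'll measure its dots, corners and knob.

```bash
cat > h.py <<'E'
import numpy as np, cv2
from scipy.spatial.transform import Rotation as R
from bench import bot, imaging, solve_ik
def ray(n,uv):
    m=imaging.camera_model(n);K=m["K"]
    d=np.array([(uv[0]-K[0,2])/K[0,0],-(uv[1]-K[1,2])/K[1,1],-1.])
    return np.array(m["position"]),R.from_euler("xyz",m["rotation"]).apply(d)
def plane(n,uv,z):
    p,d=ray(n,uv);return p+d*(z-p[2])/d[2]
def proj(n,P):
    m=imaging.camera_model(n);K=m["K"]
    c=R.from_euler("xyz",m["rotation"]).inv().apply(np.array(P)-m["position"])
    return K[0,2]-K[0,0]*c[0]/c[2],K[1,2]+K[1,1]*c[1]/c[2]
E
python3 - <<'E'
from h import *
im=cv2.imread("pics/top0.png");x0,y0=315,165
c=im[y0:y0+90,x0:x0+90];h=cv2.cvtColor(c,cv2.COLOR_BGR2HSV)
for n,lo,hi in(("green",45,85),("blue",95,125),("yellow",20,35),("red",168,180),("red2",0,4)):
    m=cv2.inRange(h,(lo,110,130),(hi,255,255))
    k,l,s,ce=cv2.connectedComponentsWithStats(m)
    for i in range(1,k):
        if s[i,4]>8: uv=ce[i]+[x0,y0];print(n,s[i,4],uv,plane("top",uv,75.5).round(1))
a=cv2.resize(c,(540,540),interpolation=cv2.INTER_CUBIC)
cv2.imwrite("pics/c1.png",a)
s=cv2.imread("pics/scene0.png")[200:280,270:350]
cv2.imwrite("pics/c2.png",cv2.resize(s,(560,560),interpolation=cv2.INTER_CUBIC))
E
```

```text
green 26 [360.5 224. ] [555.6 -80.1  75.5]
blue 27 [356.85185185 188.2962963 ] [641.3 -71.4  75.5]
yellow 30 [374.63333333 197.63333333] [ 619.  -113.8   75.5]
red2 33 [342.75757576 214.42424242] [578.3 -37.9  75.5]
```

View pics/c1.png

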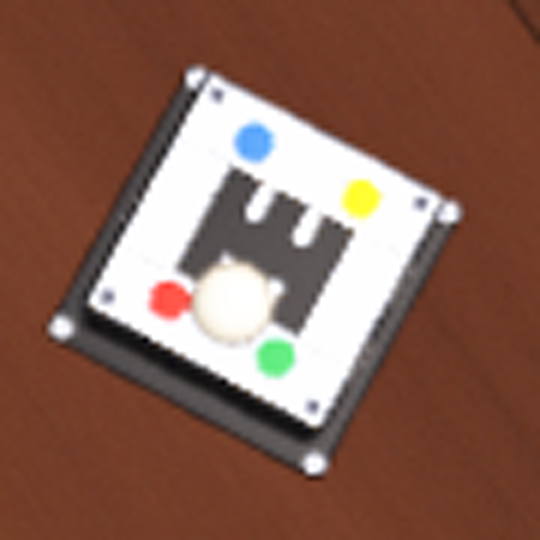

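View pics/c2.png

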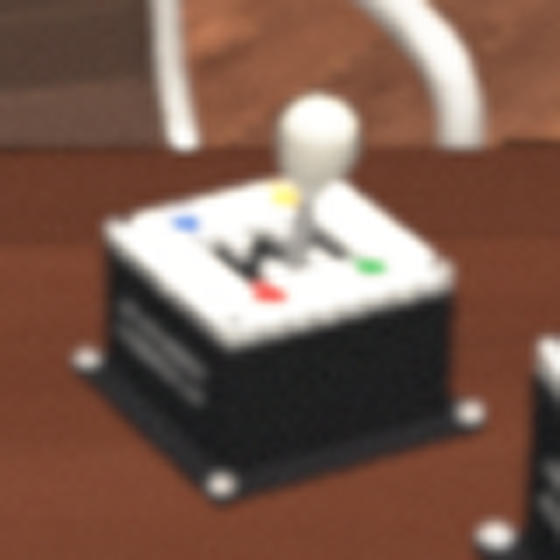

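Green is the near-right corner. The dot spacings come out at 71.3 and 47.9 mm, against the given 72 and 48. Next I'll cross-check with the second view and check that the plan is reachable.

```bash
cat >> h.py <<'E'
g,b,y,r=map(np.array,([555.6,-80.1],[641.3,-71.4],[619.,-113.8],[578.3,-37.9]))
C=(g+b+y+r)/4; v=(b-r)+(y-g); TH=np.arctan2(v[1],v[0])
def W(x,yy,z): # shifter -> world
    c,s=np.cos(TH),np.sin(TH); return [C[0]+c*x-s*yy,C[1]+s*x+c*yy,z]
def knob(f,s): return W(120*np.sin(f)*np.cos(s),120*np.sin(s),20+120*np.cos(f)*np.cos(s))
E
python3 - <<'E'
from h import *
print(C,TH)
print("knob pred",knob(-.34,0),"top",plane("top",(353.7,215.5),133),"proj",proj("top",knob(-.34,0)),proj("scene",knob(-.34,0)),"seen 353.7,215.5 / 315.6,219.5")
print("green scene",proj("scene",[*g,75.5]),"seen 323,238")
print("big corner",plane("top",(334,266),6), plane("top",(342,315),200))
s=bot.get_state();print(s["orientation"],s["contact_force"],s["opening"])
for k in range(-2,3):
    yaw=TH+k*np.pi/2
    print(yaw,[None if (q:=solve_ik(W(*p),[np.pi,0,yaw])) is None else q[-1].round(2) for p in((-85,0,230),(-85,0,112),(0,45,112),(45,-44,112))])
E
```

```text
[598.55 -75.8 ] -0.48864240261972647
knob pred [np.float64(563.2148696210329), np.float64(-57.01423448206813), np.float64(133.13055986340154)] top [569.41806029 -60.94615109 133.        ] proj (np.float64(351.97479267443936), np.float64(218.1900336313115)) (np.float64(316.3719467335983), np.float64(222.0410540731646)) seen 353.7,215.5 / 315.6,219.5
green scene (np.float64(322.53197157016126), np.float64(237.773643036275)) seen 323,238
big corner [457.28205014 -18.75933035   6.        ] [347.66590658 -32.73862133 200.        ]
[-3.14002727e+00 -2.08253064e-04  2.35821393e-01] [0.76405139 0.40731419 0.2971295 ] 0.9991376320066073
-3.6302350562095196 [np.float64(0.28), np.float64(0.28), np.float64(0.31), np.float64(0.16)]
-2.059438729414623 [np.float64(-1.29), np.float64(-1.29), np.float64(-1.26), np.float64(-1.42)]
-0.48864240261972647 [np.float64(-2.86), np.float64(-2.86), np.float64(-2.83), np.float64(-2.99)]
1.08215392417517 [np.float64(1.85), np.float64(1.85), np.float64(1.88), np.float64(1.73)]
2.6529502509700666 [np.float64(0.28), np.float64(0.28), np.float64(0.31), np.float64(0.16)]
```

```bash
cat >> h.py <<'E'
O=[np.pi,0,TH+np.pi]
def st(tag):
    s=bot.get_state();p=np.array(s["tcp_pos"])-[*C,0];c,n=np.cos(TH),np.sin(TH)
    print(tag,"t",round(s["t"],2),"local",(p[0]*c+p[1]*n).round(1),(-p[0]*n+p[1]*c).round(1),p[2].round(1),"F",np.round(s["contact_force"],1))
def pic(name):
    a=imaging.capture("top")[165:255,310:400];b=imaging.capture("scene")[200:275,270:345]
    cv2.imwrite(f"pics/{name}.png",np.hstack([cv2.resize(k,(400,400),interpolation=cv2.INTER_CUBIC) for k in(a,b)]))
E
python3 - <<'E'
from h import *
bot.grip(0.0,20)
bot.move_ptp(W(-85,0,230),O);st("above")
bot.movel(W(-85,0,114));st("down")
print(bot.movel(W(-45,0,114),max_speed=25,threshold=8));st("push")
pic("p1")
E
```

```text
above t 3.14 local -84.6 -0.7 230.0 F [-0.7  0.2  0. ]
down t 4.07 local -84.3 0.0 114.7 F [ 0.1 -0.4  0.1]
False
push t 5.82 local -45.0 -0.0 114.0 F [-1.   1.9  1.2]
```

View pics/p1.png

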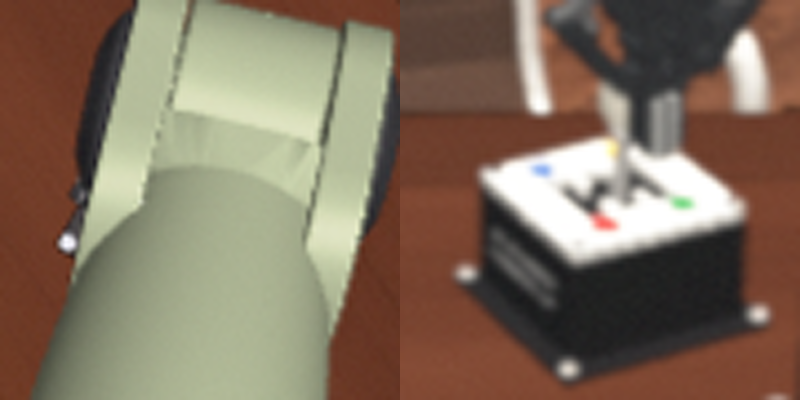

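The scene view shows the shut fingers touching the near side of the knob at about (640,100), and the push force is about 2 N. I'll finish the push into the channel, then move round to the left side.

```bash
python3 - <<'E'
from h import *
print(bot.movel(W(-27.5,0,114),max_speed=20,threshold=8));st("push")
bot.movel(W(-40,0,114),max_speed=60)
bot.movel(W(-40,0,185));bot.movel(W(0,55,185));bot.movel(W(0,55,114));st("left")
pic("p2")
for f in(-.1,0,.1): print(f,proj("scene",knob(f,0)))
E
```

```text
False
push t 6.94 local -27.4 -0.0 114.0 F [-0.2  0.6  0.5]
left t 9.15 local 0.2 54.7 114.6 F [ 0.3 -1.5  1.3]
-0.1 (np.float64(311.36608290179765), np.float64(216.19433556066224))
0 (np.float64(309.2586224686958), np.float64(214.40423721610142))
0.1 (np.float64(307.17327831720155), np.float64(213.01608436752986))
```

View pics/p2.png

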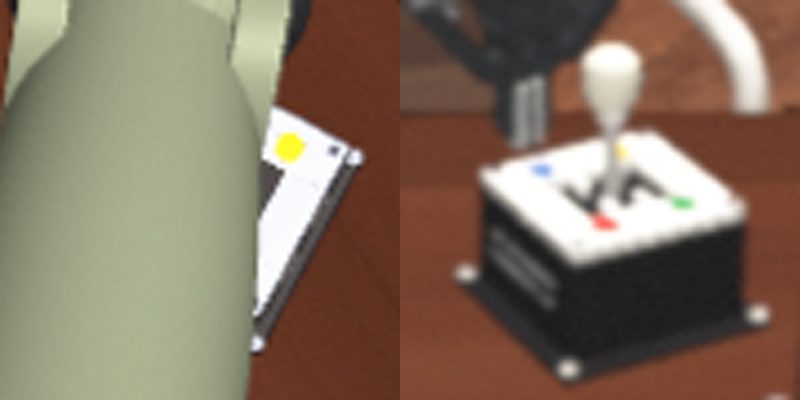

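The scene crop shows the knob centre at (610,75) in the crop, which is full-image (309.4,214.1). The prediction for f=0 is (309.3,214.4), so it is centred in the channel. Now I'll push it right until it meets the stop gently.

```bash
python3 - <<'E'
from h import *
print(bot.movel(W(0,-6,114),max_speed=30,threshold=7));st("a")
print(bot.movel(W(0,-22,112),max_speed=12,threshold=5));st("b")
pic("p3")
for s in(-.3,-.34,-.38,-.4): print(s,proj("scene",knob(0,s)))
E
```

```text
False
a t 11.43 local -0.1 -5.9 114.0 F [-0.3  2.  -0.7]
True
b t 12.5 local -0.1 -18.3 112.0 F [1.  2.4 1. ]
-0.3 (np.float64(319.9507779855496), np.float64(213.5750832603183))
-0.34 (np.float64(321.2984908057874), np.float64(213.72832130951426))
-0.38 (np.float64(322.6206671179359), np.float64(213.9422465268746))
-0.4 (np.float64(323.2715200712788), np.float64(214.07174529895093))
```

View pics/p3.png

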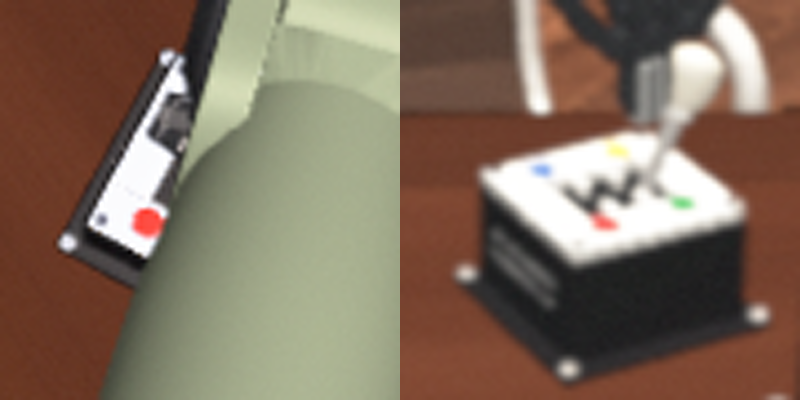

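The knob is at full-image (325,214), which corresponds to the right end of the channel (s≈-0.40). Now I'll go round to its far side and push it toward the near end.

```bash
python3 - <<'E'
from h import *
bot.movel(W(0,-8,112),max_speed=60);bot.movel(W(0,-8,185))
bot.movel(W(44,-44,185));bot.movel(W(44,-44,108));st("far")
print(bot.movel(W(4,-44,108),max_speed=25,threshold=7));st("a")
print(bot.movel(W(-18,-44,106),max_speed=12,threshold=5));st("b")
pic("p4")
for f in(0,-.1,-.2,-.29,-.34): print(f,proj("scene",knob(f,-.38)))
E
```

```text
far t 14.74 local 44.2 -43.5 108.7 F [ 0.1 -0.1  0.9]
False
a t 16.49 local 4.0 -44.0 107.9 F [ 3.2 -1.7  2.3]
True
b t 17.58 local -8.1 -43.0 106.7 F [ 1.  -0.6  0.6]
0 (np.float64(322.6206671179359), np.float64(213.9422465268746))
-0.1 (np.float64(324.6173470089821), np.float64(215.57314920234177))
-0.2 (np.float64(326.6060897694181), np.float64(217.55733289323786))
-0.29 (np.float64(328.37035909648586), np.float64(219.6310750252013))
-0.34 (np.float64(329.33358534008994), np.float64(220.89510478161196))
```

View pics/p4.png

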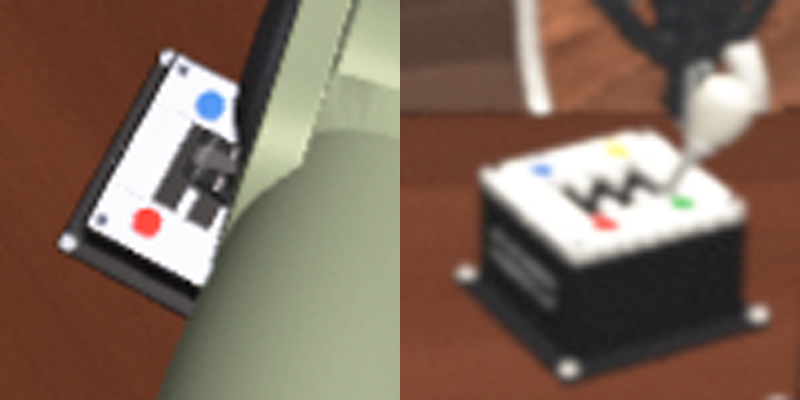

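The knob is at full-image (330.4,220.3), which corresponds to f≈-0.33, at the slot's end. I'll back off, clear the view and verify from above.

```bash
python3 - <<'E'
from h import *
bot.movel(W(10,-44,108),max_speed=60);bot.movel(W(10,-44,235))
bot.move_j([-1.469,0.326,-0.193,1.052,0,1.437]);st("home")
bot.dwell(.3);pic("p5")
for f in(-.25,-.29,-.34): print(f,[np.round(proj(n,knob(f,-.38)),1) for n in("top","scene")])
E
```

```text
home t 21.31 local -199.0 -625.1 231.2 F [ 0.7 -0.1  0.4]
-0.25 [array([371.6, 222.8]), array([327.6, 218.7])]
-0.29 [array([370.7, 224.5]), array([328.4, 219.6])]
-0.34 [array([369.5, 226.6]), array([329.3, 220.9])]
```

View pics/p5.png

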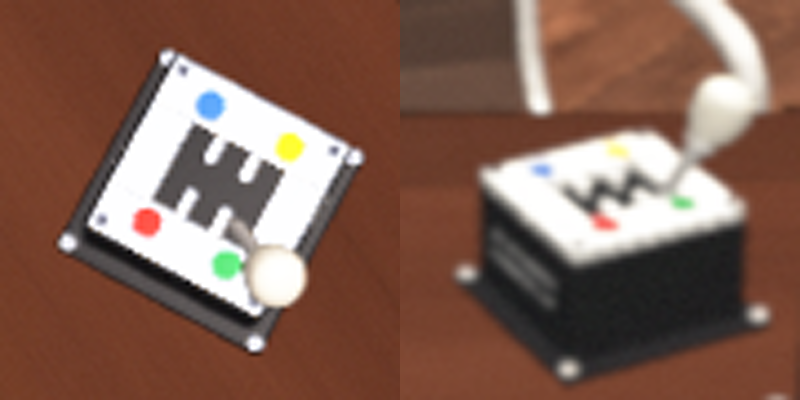

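From above, the knob at full-image (371.9,226.7) is in the green corner, with f about -0.32. The margin to 0.29 is small, so one gentle nudge with a firmer threshold will show whether it has reached the end of the slot.

```bash
python3 - <<'E'
from h import *
bot.move_ptp(W(10,-44,235),O);bot.movel(W(10,-44,107))
print(bot.movel(W(-5,-44,107),max_speed=25,threshold=8));st("a")
print(bot.movel(W(-16,-44,107),max_speed=8,threshold=10));st("b")
bot.movel(W(10,-44,107),max_speed=60);bot.movel(W(10,-44,235))
bot.move_j([-1.469,0.326,-0.193,1.052,0,1.437])
bot.dwell(.3);pic("p6");st("end")
A=cv2.imread("pics/p5.png");B=cv2.imread("pics/p6.png")
for I in(A,B):
    for x0,n in((0,"top"),(400,"scene")):
        h=cv2.cvtColor(I[:,x0:x0+400],cv2.COLOR_BGR2HSV)
        m=cv2.inRange(h,(10,12,120),(30,70,255)); k,l,s,c=cv2.connectedComponentsWithStats(m)
        i=1+s[1:,4].argmax();print(n,s[i,4],c[i].round(1))
E
```

```text
False
a t 25.67 local -4.9 -44.0 107.1 F [ 0.1 -0.3  0.2]
True
b t 26.69 local -11.4 -43.7 107.1 F [ 1.6  0.3 -0.7]
end t 30.81 local -199.4 -625.5 231.2 F [0.2 0.  0.4]
top 1826 [270.2 273.1]
scene 14021 [270.1 142.2]
top 1915 [264.6 276.9]
scene 14004 [271.2 143. ]
```

View pics/p6.png

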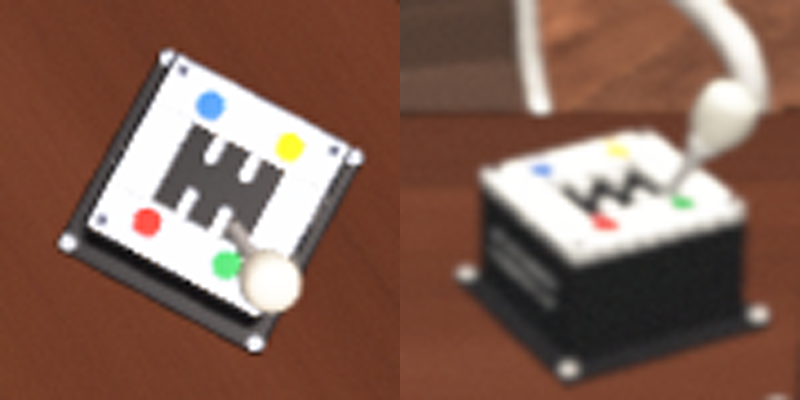

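The nudge moved the knob about 3 mm more, until it met the end stop at 10 N. It now sits at full-image (371,228), which reads as f≈-0.34 at the stop. I'm handing in.

```bash
python3 -c "
from bench import bot
print(bot.sign_off())"
```

```text
the job is handed in; nothing more can be done
None
```

I pushed the lever with the shut fingertips fully home into the green-dot corner slot (near right), left it there and handed the job in at about 31 s; the hand-in reply gave no verdict, and I did not measure the other desk items afterwards.

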